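# Find the bowed cover with a straightedge

## Task

One of the two covers on the blue fixture is bowed and the other is true. Lay the straightedge lengthways along the middle of a cover, let go, and press it gently with the closed fingers first on its yellow end, then on its plain end, to feel whether it rocks; go on to the other cover if it does not. When both ends have been pressed down in turn on the cover where it rocks, leave the straightedge lying there for the fitter, and leave the other things on the bench alone.

Things in the scene. Friction and masses are not known exactly. Their poses are not given: they have to be found in the camera images.
- fixture: blue steel plate fixed to the bench, 240 x 210 x 24 mm; origin at the centre of its underside, x along the covers' length, y across (to the left lane), z up. Two aluminium covers, alike from above, are bolted side by side on it: each a flange 170 x 66 x 10 mm and in its middle a raised machined face 150 mm (along x) by 46 mm. Which one is bowed changes from start to start
- lane_left (a point): centre of the face of the cover in the fixture's +y lane, 46 mm above the bench, 55 mm from the fixture's centre line; axes as the fixture. A bowed face falls 3 mm from a crest across its middle to each end: the straightedge rests on one half and, with hardly any force, tips over onto the other when that end is pressed (each tip of the bar moves some 7 mm)
- lane_right (a point): the same point of the cover in the -y lane. A true face is plane but slopes along x, 3 mm up to one end and 3 mm down to the other, like half of a bowed one: a slanting straightedge tells nothing, only whether it tips when pressed. Faces are hard and are marked if the straightedge bears on them with over 20 N, its weight included
- grip (a point): loose straightedge: flat dark steel bar 180 x 26 x 8 mm, the last 30 mm of one end yellow, with a wooden grip on the middle of its top, 50 mm long (along the bar), 16 mm wide, 45 mm high. This point lies in the grip, 33 mm above the bar's underside, 25 mm above its top. x along the bar to the yellow end, z up
- yellow_end (a point): middle of the top edge of the straightedge's yellow end, 90 mm from the middle of the bar, 8 mm above its underside; axes as grip
- plain_end (a point): middle of the top edge of the straightedge's unpainted end, 90 mm from the middle of the bar the other way, 8 mm above its underside; axes as grip
- straightedge: the straightedge as a whole, about 0.3 kg; origin at the centre of its underside, x to the yellow end. Ends are pressed on the bar's top, 55 to 75 mm from its middle; 4 to 10 N held for half a second is enough
- mug: bystander: green ceramic mug of hex keys, 80 mm wide, 155 mm high with the keys; origin under its centre
- torque_driver: bystander: silver torque screwdriver lying along its x, 210 mm long, 33 mm high; origin under its middle
- torch: bystander: orange torch lying along its x, 165 mm long, 48 mm high; origin under its middle
- mirror: bystander: inspection mirror on a stick lying along its x, 275 mm long, 14 mm high; origin under its middle
Mind the look-alikes: they are no part of the job. Leave any orange look-alike of the straightedge alone.

How it is judged:
By the outcome, as a careful person would: the job done as asked, in the order asked, and still so for the second after the job is handed in, with the robot touching nothing.
It also fails if it takes over 72 s, if anything falls off the work surface, if the arm or the gripper's body presses on something with over 40 N, if the wrist force passes 120 N, or if a joint passes its speed limit or range.

## Robot

A 7-joint arm with a two-finger parallel gripper is mounted at the origin on the work surface. World frame = base frame: x ahead of the robot, y to its left, z up, the work surface at z = 0. Lengths are in m, angles in rad, forces in N, time in s.
With the tool pointing down it reaches from about 0.4 to 0.85 m from the base axis. Payload 4.5 kg.
Tool frame: the origin (TCP) lies at the very end of the fingers, on their centre line; the grasp point (between the pads) lies 19 mm behind it; z points along the fingers, y is the direction in which the jaws open and shut (so a half turn about z gives the same grasp; the last joint's range is limited). The gripper opens to 88 mm and grips with 3 to 60 N. Pads are 18 mm wide; open, the fingers measure 123 mm over their backs; the gripper's body (75 mm by 187 mm) begins 45 mm behind the grasp point.
Start: joints at [-1.234, 0.689, -0.195, 1.565, 0.157, 0.902, -0.215], TCP at [0.186, 0.597, 0.239] pointing down, gripper open.
Joint ranges: [-3.01, 3.01], [-0.46, 2.08], [-1.47, 1.51], [0.13, 2.56], [-1, 4.14], [0.04, 2.09], [-2.66, 2.66]. Speed limits (rad/s): [2.57, 2.57, 3.14, 3.14, 3.14, 3.14, 3.14].

## Interface

Orientations are given as a unit quaternion [x, y, z, w].
In Python, from plant import telemetry, imaging, r gives the robot as it stands.
- The arm moves only by the shell command python3 -m creep 'ROWS' [FORCE]. ROWS is JSON, a list of rows, each a list of 5 numbers: the closure in counts, from 0 (fully open) to 255 (shut), then the shift along the tool's x, y, z in m, then the turn about the tool's z in degrees. In form: [[fingers, x, y, z, yaw], ...]. A call has 1 to 10 rows; each row is the pose to reach, as a shift and turn from the pose commanded when the call began, along the tool's axes at that moment; what a row does not reach only later rows make up. A row lasts 1/8 s, in which the tool goes at most 62.5 mm and 10.7 degrees, less where a joint would pass 70% of its speed; a pose out of reach is approached as far as the arm can. A call with a gripper value outside its range is refused whole. The fingers move at their own pace and stop on an object; FORCE is the grip in N (left out, the last holds). Time passes only in rows, so rows that repeat a pose let the fingers close. It gives the time, the measured TCP pose, the force and the opening at its end, in the units of the state.
- telemetry.get_state(): the state, without advancing time (a new reading comes with each control period).
- imaging.snapshot(name): name is "side" or "top" or "wrist"; returns a dict with "image" (400x640x3 uint8, blue, green, red), "camera_matrix" (3x3 intrinsics, pixels), "R" (3x3) and "t" (3): a world point X has camera coordinates R X + t; the wrist camera has in their place "hand_eye" (4x4, takes a point from camera to tool coordinates, whose origin is the TCP and whose axes are the flange's). Camera axes: x right, y down, z forward; pixel columns grow to the right and rows downward; lengths in m; the calibration is good to about 2 mm. A picture is of the moment at which its call begins: read the wrist's pose just before it. There is no depth.
- r.finish_job(): hands the job in, once; it reports no verdict.
Trained networks look in a picture, given as the dict that the camera call returned (one of the last four; its "shot" number tells which), for a name from the list of things; names that differ only in an ending like _2 or _b are one class to them, and where a whole thing is asked for, a point or a joint stands for the part that bears it (a point fixed in the world has none). Each returns a list of dicts, best first, with "score" (0 to 1); they miss things now and then, are a little off and sometimes report something else, mostly with a low value. They report only what shows in the picture. A call takes as long as a camera call. They do not tell look-alikes from the thing itself.
- imaging.boxes_of(picture, target): "rect" ([left, top, right, bottom] in pixels, round what is visible of it).
- imaging.trace(picture, target): "pixels" (400x640 bool, what is visible of it) and "rect" ([left, top, right, bottom] in pixels, round what is visible of it).
- imaging.place_of(picture, target): "location" ([row, column] in pixels: a listed point, or the origin of a listed thing).
The state is a dict: "clock": time; "q": joint angles; "qd": joint speeds; "joint_torque": joint torques, N m; "tool_pos": TCP position; "eef_rot": TCP orientation; "contact_force": force on the tool from outside, world axes, zero at the start; "moment": the same for the moment, N m; "opening": opening from 0.0 (shut) to 1.0 (fully open).
Only numpy, scipy, OpenCV 4.12 (cv2) and the standard library are available. Lean on these libraries where they do the work, as an engineer would, in place of code of your own. Each camera call takes 0.05 s, during which the arm holds its last target.

## Working session

There is one attempt and no reset: what is moved stays moved. The work goes in short steps, Python scripts to look and compute and a shell command to move; the robot and the scene stay as the last step left them, time stands still between calls to the robot, and variables do not carry over. Pictures are saved under pics/ and viewed, and the job is handed in when it is done.

```bash
ls; mkdir -p pics
python3 - <<'E'
from plant import telemetry, imaging, r
import cv2
s=telemetry.get_state(); print({k:s[k] for k in ('clock','q','tool_pos','eef_rot','contact_force','opening')})
for n in ('side','top'):
    p=imaging.snapshot(n); cv2.imwrite(f'pics/{n}0.png',p['image'])
    print(n,p['camera_matrix'],p['R'],p['t'],p['shot'])
    for t in ('fixture','lane_left','lane_right','grip','yellow_end','plain_end','straightedge','mug','torque_driver','torch','mirror'):
        print(t,[(d['location'],round(d['score'],2)) for d in imaging.place_of(p,t)][:3])
E
```

```text
pics
{'clock': 0.0, 'q': array([-1.23419999,  0.69003073, -0.19448858,  1.5663376 ,  0.15732422,
        0.90250059, -0.21512423]), 'tool_pos': array([0.18624629, 0.59593931, 0.23788194]), 'eef_rot': array([ 1.50793294e-01,  9.88564867e-01, -9.39921886e-04, -5.90635901e-05]), 'contact_force': array([ 0.11740804, -1.29627514,  0.35588907]), 'opening': 1.0029877570068915}
side [[460.22859674   0.         316.85793736]
 [  0.         460.22859674 198.19985992]
 [  0.           0.           1.        ]] [[ 0.8704479  -0.49218815  0.0084428 ]
 [-0.36710172 -0.66046479 -0.65499815]
 [ 0.3279585   0.5670424  -0.75558331]] [-0.57178309  0.08871326  1.59301355] 1
fixture [([143.5, 277.2], 0.66), ([191.3, 376.9], 0.22)]
lane_left [([130.1, 270.7], 0.66)]
lane_right [([147.9, 272.8], 0.96)]
grip [([213.1, 257.0], 0.92), ([271.0, 254.3], 0.72), ([324.6, 346.5], 0.67)]
yellow_end [([299.3, 251.4], 0.81), ([232.0, 235.8], 0.8), ([201.0, 292.1], 0.57)]
plain_end [([318.2, 322.3], 0.84), ([250.6, 259.7], 0.78), ([204.7, 274.5], 0.75)]
straightedge [([278.1, 254.7], 0.77), ([217.7, 258.1], 0.7), ([20
[... 326 characters left out ...]
9777  0.00663304]
 [-0.98756873 -0.02826785 -0.15462516]
 [ 0.15475047 -0.00228701 -0.98795094]] [-0.24227781  0.50345385  1.6036961 ] 2
fixture [([185.2, 209.8], 0.62)]
lane_left [([176.6, 190.3], 0.65)]
lane_right [([187.4, 219.1], 0.71)]
grip [([180.1, 309.8], 0.92), ([245.6, 294.0], 0.64), ([283.7, 357.5], 0.62)]
yellow_end [([273.9, 302.7], 0.91), ([300.7, 384.7], 0.83), ([204.0, 298.0], 0.8)]
plain_end [([221.1, 286.4], 0.98), ([157.7, 319.6], 0.78), ([267.6, 336.1], 0.65)]
straightedge [([282.8, 358.7], 0.95), ([246.4, 295.9], 0.74), ([185.0, 307.4], 0.67)]
mug [([109.1, 255.0], 0.73)]
torque_driver [([210.9, 383.8], 0.8)]
torch [([116.9, 203.0], 0.83)]
mirror [([126.7, 332.3], 0.55)]
```

View pics/side0.png

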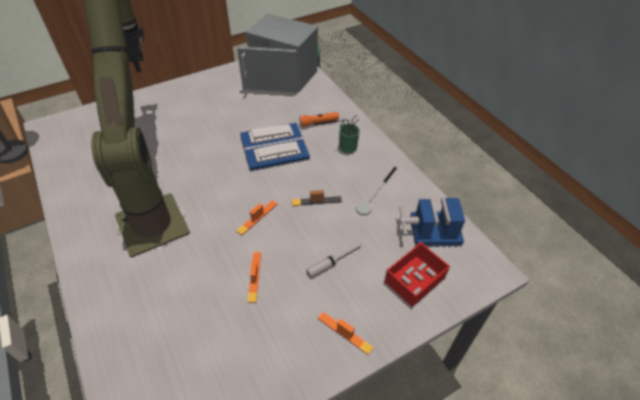

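View pics/top0.png

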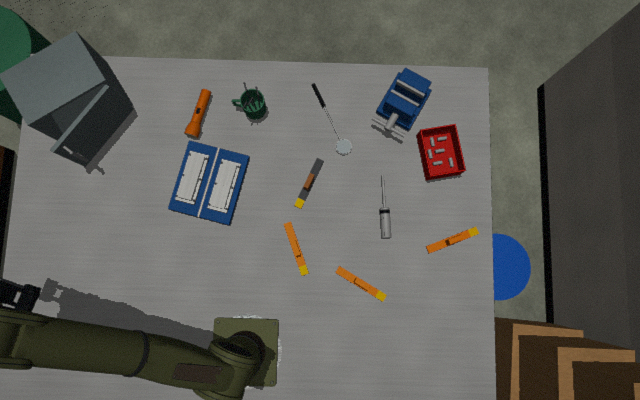

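The true dark straightedge lies at about (309,183) in the top view, with its yellow end at (300,203) toward the robot. The other three are orange look-alikes. The fixture is at about (209,183), with its covers running along image-up.

```bash
cat > h.py <<'E'
import numpy as np, cv2
from plant import telemetry, imaging, r
from scipy.spatial.transform import Rotation as Ro
def bp(p,uv,z,R=None,t=None):
    R=p['R'] if R is None else R; t=p['t'] if t is None else t
    R=np.array(R);t=np.array(t)
    uv=np.atleast_2d(np.array(uv,float))
    d=np.c_[uv,np.ones(len(uv))]@np.linalg.inv(p['camera_matrix']).T@R
    c=-R.T@t
    return c+d*((z-c[2])/d[:,2])[:,None]
def wristcam():
    s=telemetry.get_state(); p=imaging.snapshot('wrist')
    T=np.eye(4);T[:3,:3]=Ro.from_quat(s['eef_rot']).as_matrix();T[:3,3]=s['tool_pos']
    M=np.linalg.inv(T@np.array(p['hand_eye'])); p['Rw'],p['tw']=M[:3,:3],M[:3,3]
    return p,s
def pr(p,X,R=None,t=None):
    R=p['R'] if R is None else R; t=p['t'] if t is None else t
    c=np.atleast_2d(X)@np.array(R).T+t; c=c@np.array(p['camera_matrix']).T
    return c[:,:2]/c[:,2:]
E
python3 - <<'E'
from h import *
p=imaging.snapshot('top')
im=p['image'].astype(int)
q=imaging.snapshot('side')
print('hand grip',bp(p,[309.8,180.1],.033), 'side',bp(q,[346.5-0,324.6],.033), )
for (n,pic) in (('top',p),('side',q)):
  for t in ('straightedge','fixture','grip'):
    for d in imaging.trace(pic,t)[:4]:
        m=d['pixels'];ys,xs=np.nonzero(m)
        w=bp(pic,np.c_[xs,ys],{'straightedge':.008,'fixture':.024,'grip':.03}[t])[:,:2]
        rc=cv2.minAreaRect(w.astype(np.float32)*1000)
        col=im[m].mean(0) if n=='top' else 0
        print(n,t,round(d['score'],2),d['rect'],rc,w.mean(0),col)
# blue
b=(im[...,0]-im[...,2]>45)&(np.arange(640)[None]<260)&(np.arange(640)[None]>160)&(np.arange(400)[:,None]<230)&(np.arange(400)[:,None]>130)
ys,xs=np.nonzero(b);w=bp(p,np.c_[xs,ys],.024)[:,:2];print('blue',cv2.minAreaRect(w.astype(np.float32)*1000))
big=cv2.resize(p['image'][120:240,150:350],None,fx=4,fy=4,interpolation=cv2.INTER_CUBIC);cv2.imwrite('pics/z1.png',big)
for nm,z in (('lane_left',.046),('lane_right',.046)):
  for pic in (p,q):
    d=imaging.place_of(pic,nm)[0]['location'];print(nm,bp(pic,d[::-1],z))
for nm,z in (('yellow_end',.008),('plain_end',.008),('grip',.033)):
  for pic in (p,q):
    print(nm,[bp(pic,d['location'][::-1],z).round(4).tolist() for d in imaging.place_of(pic,nm)[:4]])
E
```

```text
hand grip [[ 0.5547018  -0.18844216  0.033     ]] side [[ 0.38149576 -0.65912582  0.033     ]]
top straightedge 0.93 [281.9, 224.1, 310.0, 273.5] ((332.27508544921875, -148.15390014648438), (179.82138061523438, 26.048171997070312), 21.291074752807617) [ 0.33212348 -0.14841671] [ 26.66588785 108.77336449 172.14953271]
top straightedge 0.68 [294.7, 158.2, 322.7, 207.7] ((549.1414184570312, -184.2583465576172), (30.32677459716797, 181.6477813720703), 66.1084976196289) [ 0.54954259 -0.18432489] [50.85494505 77.93846154 91.09010989]
top straightedge 0.59 [334.2, 266.6, 389.2, 301.9] ((223.98123168945312, -362.8818359375), (180.10183715820312, 26.337465286254883), 60.15373611450195) [ 0.22270129 -0.3651941 ] [ 23.63425926 106.29398148 171.54166667]
top straightedge 0.57 [424.6, 228.8, 475.0, 254.2] ((374.80108642578125, -662.352783203125), (26.805009841918945, 179.8502197265625), 22.734634399414062) [ 0.37405191 -0.66179771] [ 17.20623501  96.91846523 166.78417266]
top fixture 0.75 [166.9, 142.7, 248.2, 225.1] ((539.80322265625, 144.435791015625), (211.7595672607422, 240.59121704101562), 7
[... 2797 characters left out ...]
38013 0.10107513 0.046     ]]
yellow_end [[[0.4069, -0.7462, 0.008]], [[0.1817, -0.45, 0.008]], [[0.4805, -0.1488, 0.008]]]
yellow_end [[[0.4137, -0.7488, 0.008]], [[0.2362, -0.1773, 0.008]], [[0.4722, -0.1421, 0.008]], [[0.1807, -0.4381, 0.008]]]
plain_end [[[0.6409, -0.2271, 0.008]], [[0.4236, -0.1158, 0.008]], [[0.2688, -0.2956, 0.008]], [[0.3398, -0.5755, 0.008]]]
plain_end [[[0.6281, -0.2156, 0.008]], [[0.3362, -0.5936, 0.008]], [[0.4015, -0.1325, 0.008]], [[0.2707, -0.291, 0.008]]]
grip [[[0.2269, -0.3616, 0.033]], [[0.5503, -0.1991, 0.033]], [[0.3357, -0.1462, 0.033]]]
grip [[[0.3329, -0.1561, 0.033]], [[0.2281, -0.3628, 0.033]], [[0.5387, -0.1849, 0.033]], [[0.3764, -0.6636, 0.033]]]
```

View pics/z1.png

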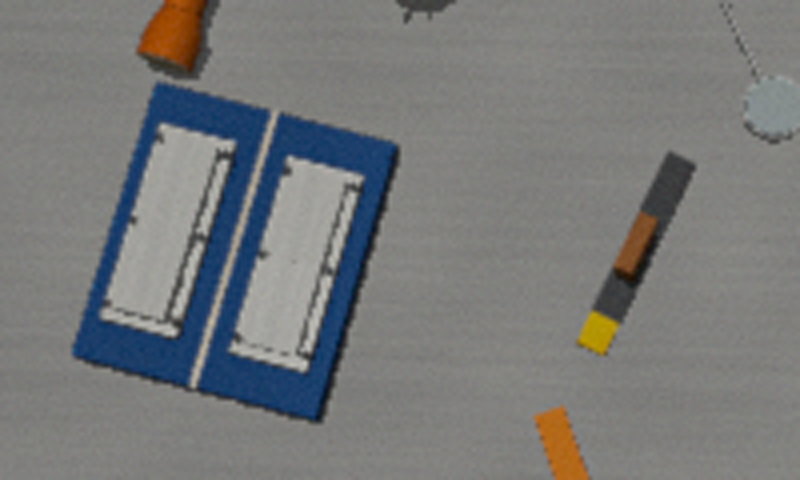

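```bash
cat >> h.py <<'E'
def delta(X,xang=None,s=None):
    """shift in tool axes from the measured pose to world X, yaw deg so that tool x points at world angle xang"""
    s=s or telemetry.get_state(); R=Ro.from_quat(s['eef_rot']).as_matrix()
    d=R.T@(np.array(X)-s['tool_pos']); a=np.degrees(np.arctan2(R[1,0],R[0,0]))
    y=None if xang is None else (a-xang+180)%360-180
    return d.round(4),None if y is None else round(y,2)
E
python3 - <<'E'
from h import *
print(delta([.5,.15,.24]),delta([.52,-.184,.20],156.1),telemetry.get_state()['clock'])
E
```

```text
(array([-0.4325, -0.3328, -0.0013]), None) (array([-0.5512, -0.6456,  0.0387]), np.float64(6.55)) 2.1
```

```bash
python3 -m creep '[[0,-0.048,-0.037,0,0],[0,-0.096,-0.074,0,0],[0,-0.144,-0.111,0,0],[0,-0.192,-0.148,0,0],[0,-0.24,-0.185,0,0],[0,-0.288,-0.222,0,0],[0,-0.336,-0.259,0,0],[0,-0.384,-0.296,0,0],[0,-0.4325,-0.333,0,0],[0,-0.452,-0.39,0,0]]'
python3 - <<'E'
from h import *
print(delta([.52,-.184,.20],156.1),telemetry.get_state()['clock'])
E
```

```text
clock: 3.35
tool_pos: [0.5045, 0.0881, 0.2389]
eef_rot: [0.151, 0.988, 0.001, 0.002]
contact_force: [0.0, 0.1, -0.8]
opening: 1.001
(array([-0.0961, -0.2551,  0.0386]), np.float64(6.49)) 3.35
```

```bash
python3 -m creep '[[0,-0.02,-0.055,0.01,1.5],[0,-0.04,-0.11,0.02,3],[0,-0.06,-0.165,0.03,5],[0,-0.08,-0.22,0.039,6.5],[0,-0.096,-0.255,0.039,6.5],[0,-0.096,-0.255,0.039,6.5]]'
python3 - <<'E'
from h import *
p,s=wristcam(); cv2.imwrite('pics/w1.png',p['image'])
print(s['clock'],s['tool_pos'],p['hand_eye'])
for nm,z in (('yellow_end',.008),('plain_end',.008),('grip',.033),('straightedge',0.)):
    print(nm,[(round(d['score'],2),d['location'],bp(p,d['location'][::-1],z,p['Rw'],p['tw']).round(4).tolist()) for d in imaging.place_of(p,nm)[:4]])
E
```

```text
clock: 4.1
tool_pos: [0.5168, -0.1868, 0.1994]
eef_rot: [0.21, 0.978, -0.001, 0.0]
contact_force: [0.8, 0.9, -0.1]
opening: 1.003
4.1 [ 0.51678344 -0.18683606  0.19943859] [[-1.37977915e-04 -9.57116659e-01 -2.89702748e-01  7.41721271e-02]
 [ 9.99999981e-01 -9.21397480e-05 -1.71863835e-04  2.06204959e-04]
 [ 1.37800601e-04 -2.89702766e-01  9.57116654e-01 -1.45424711e-01]
 [ 0.00000000e+00  0.00000000e+00  0.00000000e+00  1.00000000e+00]]
yellow_end [(0.94, [109.0, 330.0], [[0.4652, -0.1511, 0.008]])]
plain_end [(0.95, [280.5, 330.2], [[0.6327, -0.2243, 0.008]]), (0.92, [42.3, 341.9], [[0.4165, -0.1181, 0.008]])]
grip [(0.78, [209.0, 330.7], [[0.5489, -0.1879, 0.033]]), (0.72, [227.5, 90.4], [[0.4704, -0.4086, 0.033]])]
straightedge [(0.68, [196.5, 332.7], [[0.5477, -0.1839, 0.0]])]
```

View pics/w1.png

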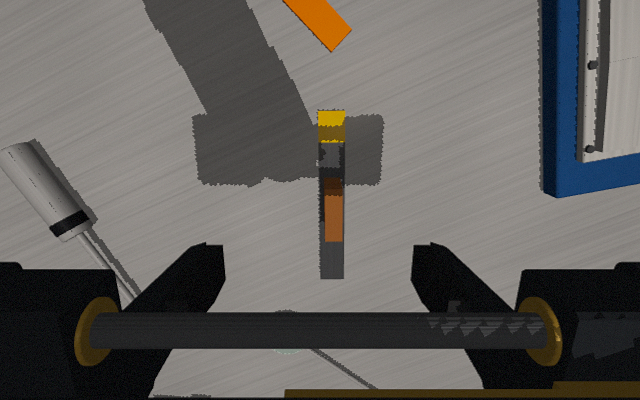

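Run:
```python
from h import *
print(delta([.549,-.187,.016],156.2))
```

```text
(array([-0.0316,  0.0066,  0.1839]), np.float64(0.12))
```

Run:
```python
from h import *
s=telemetry.get_state();print(s['clock'],s['tool_pos'],s['eef_rot'])
for i in range(3):
    imaging.snapshot('top'); s=telemetry.get_state();print(s['clock'],s['tool_pos'],s['eef_rot'],s['contact_force'])
print(delta([.549,-.187,.016],156.2,s))
```

```text
4.35 [ 0.51735648 -0.18053081  0.19987936] [2.05198347e-01 9.78720277e-01 5.07102550e-04 9.46298994e-06]
4.4 [ 0.51735484 -0.18067536  0.19987754] [2.05241574e-01 9.78711259e-01 4.09605342e-04 1.75369083e-05] [-0.80351831  0.11079867 -0.04719281]
4.45 [ 0.51731097 -0.1809379   0.19985895] [2.05378871e-01 9.78682501e-01 2.84983761e-04 1.17443475e-06] [-0.4041123  -0.97242948 -0.4813715 ]
4.5 [ 0.51727589 -0.18122414  0.1998379 ] [2.05605810e-01 9.78634867e-01 2.19136706e-04 1.49393471e-05] [ 0.4952561   0.23709311 -0.67101129]
(array([-0.0314,  0.0074,  0.1838]), np.float64(0.07))
```

```bash
python3 -m creep '[[0,-0.015,0.004,0.03,0],[0,-0.031,0.009,0.06,0],[0,-0.031,0.009,0.09,0],[0,-0.031,0.009,0.09,0],[0,-0.031,0.009,0.09,0],[0,-0.031,0.009,0.09,0]]'
python3 - <<'E'
from h import *
for i in range(2):
    p,s=wristcam(); 
    print(s['clock'],s['tool_pos'])
    for nm,z in (('yellow_end',.008),('grip',.033),('straightedge',0.)):
        print(nm,[(round(d['score'],2),d['location'],bp(p,d['location'][::-1],z,p['Rw'],p['tw']).round(4).tolist()) for d in imaging.place_of(p,nm)[:4]])
    for d in imaging.trace(p,'straightedge')[:2]:
        ys,xs=np.nonzero(d['pixels']);w=bp(p,np.c_[xs,ys],.008,p['Rw'],p['tw'])
        print(d['rect'],cv2.minAreaRect(w[:,:2].astype(np.float32)*1000))
cv2.imwrite('pics/w2.png',p['image'])
print(delta([.549,-.187,.016],156.2))
E
```

```text
clock: 5.25
tool_pos: [0.5499, -0.1869, 0.1111]
eef_rot: [0.207, 0.978, -0.0, 0.001]
contact_force: [0.7, -0.5, 0.9]
opening: 0.997
5.25 [ 0.54990894 -0.18687429  0.11112504]
yellow_end [(0.69, [69.0, 318.5], [[0.4669, -0.1494, 0.008]])]
grip [(0.96, [206.4, 314.6], [[0.5478, -0.1881, 0.033]])]
straightedge [(0.94, [195.4, 319.5], [[0.5508, -0.1856, 0.0]])]
[299.6, 70.0, 338.2, 299.4] ((549.05322265625, -186.11550903320312), (26.344614028930664, 178.87591552734375), 66.61518096923828)
5.5 [ 0.54930764 -0.18688228  0.11025419]
yellow_end [(0.92, [71.3, 316.3], [[0.4669, -0.1513, 0.008]]), (0.61, [208.2, 318.7], [[0.5567, -0.1892, 0.008]])]
grip [(0.63, [210.1, 316.5], [[0.5497, -0.1878, 0.033]])]
straightedge [(0.58, [196.8, 316.9], [[0.55, -0.1877, 0.0]])]
[298.6, 71.9, 338.8, 303.4] ((548.9793090820312, -186.13021850585938), (27.23698616027832, 179.87351989746094), 66.3310775756836)
(array([-0.    , -0.0003,  0.0937]), np.float64(-0.05))
```

View pics/w2.png

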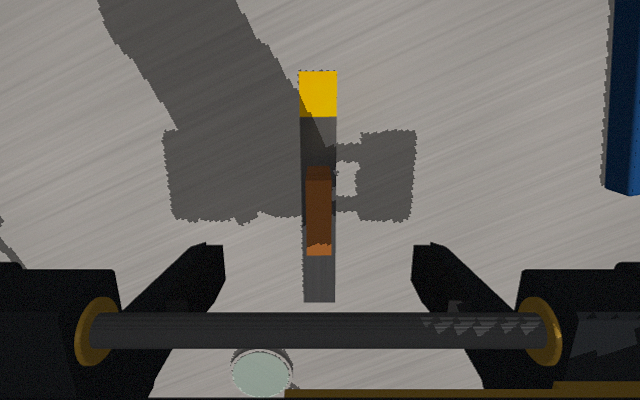

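```bash
python3 -m creep '[[0,0,0,0.03,0],[0,0,0,0.06,0],[0,0,0,0.085,0],[0,0,0,0.094,0],[0,0,0,0.094,0],[255,0,0,0.094,0],[255,0,0,0.094,0],[255,0,0,0.094,0],[255,0,0,0.094,0],[255,0,0,0.094,0]]' 25; python3 -m creep '[[255,0,0,0,0],[255,0,0,0,0],[255,0,0,-0.02,0],[255,0,0,-0.05,0],[255,0,0,-0.09,0],[255,0,0,-0.13,0],[255,0,0,-0.13,0]]'
python3 - <<'E'
from h import *
p,s=wristcam(); cv2.imwrite('pics/w3.png',p['image'])
print(delta([.5285,.093,.15],166.9),s['opening'])
for d in imaging.trace(p,'straightedge')[:2]:
        ys,xs=np.nonzero(d['pixels']);print(d['rect'])
E
```

```text
clock: 7.0
tool_pos: [0.5491, -0.1868, 0.0158]
eef_rot: [0.207, 0.978, 0.0, 0.0]
contact_force: [-0.3, -0.2, 0.4]
opening: 0.458
clock: 7.88
tool_pos: [0.5511, -0.1874, 0.1495]
eef_rot: [0.207, 0.978, -0.0, 0.003]
contact_force: [0.1, -0.1, -2.8]
opening: 0.178
(array([ 0.1326,  0.2476, -0.0028]), np.float64(-10.76)) 0.17825562756752292
[286.6, 61.3, 348.5, 390.2]
```

View pics/w3.png

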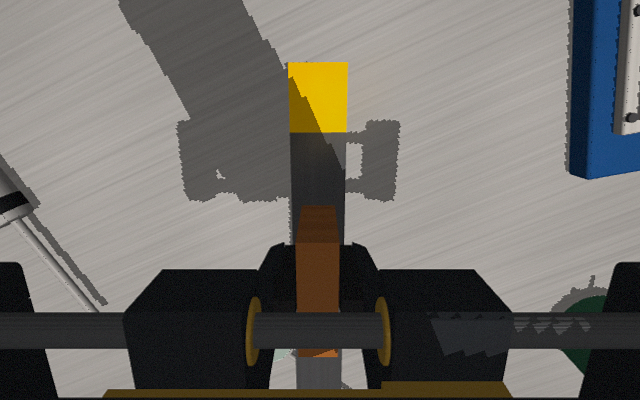

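```bash
python3 -m creep '[[255,0.022,0.041,0,-2],[255,0.044,0.082,0,-4],[255,0.066,0.124,0,-6],[255,0.088,0.165,0,-8],[255,0.11,0.206,0,-10],[255,0.1326,0.2476,0,-10.8],[255,0.1326,0.2476,0,-10.8],[255,0.1326,0.2476,0,-10.8],[255,0.1326,0.2476,0,-10.8],[255,0.1326,0.2476,0,-10.8]]'; python3 -m creep '[[255,0,0,0,0],[255,0,0,0,0],[255,0,0,0,0]]';python3 - <<'E'
from h import *
p,s=wristcam(); cv2.imwrite('pics/w4.png',p['image'])
print(s['tool_pos'])
X=np.array([.541,.1465]);u=np.array([np.cos(np.radians(-13.1)),np.sin(np.radians(-13.1))]);v=np.array([-u[1],u[0]])
im=p['image'].copy()
for l in (1,-1):
    c=X+l*.055*v
    pts=np.array([np.r_[c+a*.075*u+b*.023*v,.046] for a,b in ((1,1),(1,-1),(-1,-1),(-1,1))])
    cv2.polylines(im,[pr(p,pts,p['Rw'],p['tw']).astype(np.int32)],True,(0,0,255),1)
pts=np.array([np.r_[X+a*.12*u+b*.105*v,.024] for a,b in ((1,1),(1,-1),(-1,-1),(-1,1))])
cv2.polylines(im,[pr(p,pts,p['Rw'],p['tw']).astype(np.int32)],True,(0,255,255),1)
cv2.imwrite('pics/w4.png',im)
t=imaging.snapshot('top');im=t['image'].copy()
cv2.polylines(im,[pr(t,pts).astype(np.int32)],True,(0,255,255),1)
cv2.imwrite('pics/t4.png',cv2.resize(im[120:240,130:330],None,fx=4,fy=4))
E
```

```text
clock: 9.22
tool_pos: [0.5279, 0.0918, 0.1455]
eef_rot: [0.115, 0.993, -0.0, -0.0]
contact_force: [0.0, 0.4, -2.4]
opening: 0.179
clock: 9.6
tool_pos: [0.528, 0.0933, 0.1458]
eef_rot: [0.114, 0.994, 0.0, 0.0]
contact_force: [-0.8, 0.4, -2.7]
opening: 0.179
[0.52796065 0.09327837 0.14575817]
```

View pics/w4.png

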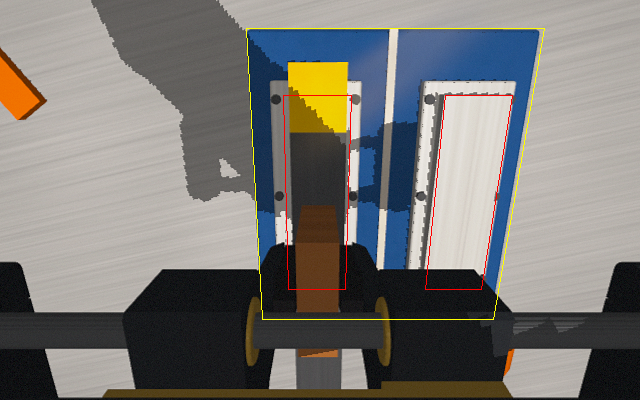

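View pics/t4.png

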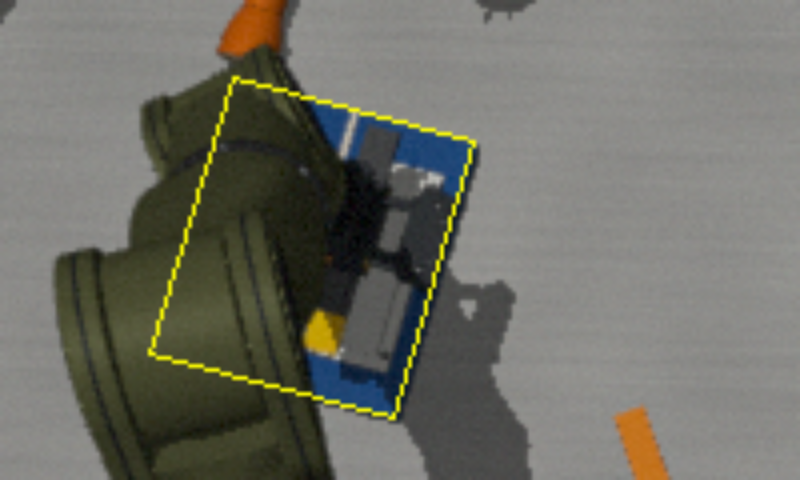

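```bash
python3 -m creep '[[255,0,0,0.03,0],[255,0,0,0.06,0],[255,0,0,0.072,0],[255,0,0,0.076,0],[255,0,0,0.076,0],[255,0,0,0.076,0],[255,0,0,0.076,0],[255,0,0,0.076,0]]'; python3 -m creep '[[255,0,0,0.001,0],[255,0,0,0.002,0],[255,0,0,0.003,0],[255,0,0,0.003,0],[255,0,0,0.003,0]]'
```

```text
clock: 10.7
tool_pos: [0.5281, 0.0933, 0.0701]
eef_rot: [0.114, 0.994, 0.0, 0.0]
contact_force: [-0.1, 0.6, -3.4]
opening: 0.176
clock: 11.32
tool_pos: [0.528, 0.0933, 0.0675]
eef_rot: [0.114, 0.994, -0.0, 0.0]
contact_force: [-1.9, -0.4, 6.0]
opening: 0.178
```

```bash
python3 -c "
from h import *
imaging.snapshot('side'); s=telemetry.get_state();print(s['contact_force'],s['tool_pos'],s['moment'])"; python3 -m creep '[[150,0,0,0.0025,0],[100,0,0,0.0025,0],[60,0,0,0.0025,0],[60,0,0,0.0025,0],[60,0,0,-0.03,0],[60,0,0,-0.06,0],[60,0,0,-0.08,0],[60,0,0,-0.08,0],[60,0,0,-0.08,0]]';python3 - <<'E'
from h import *
p,s=wristcam(); cv2.imwrite('pics/w5.png',p['image'])
print(s['tool_pos'],s['opening'],s['clock'])
for nm,z in (('yellow_end',.054),('plain_end',.054),('grip',.079)):
        print(nm,[(round(d['score'],2),d['location'],bp(p,d['location'][::-1],z,p['Rw'],p['tw']).round(4).tolist()) for d in imaging.place_of(p,nm)[:2]])
for d in imaging.trace(p,'straightedge')[:2]:
        ys,xs=np.nonzero(d['pixels']);w=bp(p,np.c_[xs,ys],.054,p['Rw'],p['tw'])
        print(d['rect'],cv2.minAreaRect(w[:,:2].astype(np.float32)*1000))
E
```

```text
[-1.58662538  0.22280077  6.19182774] [0.52800025 0.09331236 0.06749678] [-0.10188153  0.37293933 -0.01353621]
clock: 12.5
tool_pos: [0.5274, 0.0931, 0.146]
eef_rot: [0.114, 0.994, -0.0, -0.001]
contact_force: [-0.1, -0.4, 0.3]
opening: 0.765
[0.52744514 0.09314695 0.14598866] 0.7649698546130331 12.5
yellow_end [(0.58, [74.0, 315.6], [[0.4418, 0.1115, 0.054]])]
plain_end [(0.93, [311.8, 320.6], [[0.6169, 0.0747, 0.054]]), (0.91, [111.8, 30.2], [[0.4218, -0.08, 0.054]])]
grip [(0.75, [216.5, 318.7], [[0.5292, 0.0934, 0.079]])]
[298.8, 74.0, 339.3, 311.2] ((528.1445922851562, 93.15015411376953), (26.676584243774414, 177.82032775878906), 76.79717254638672)
[0.0, 49.1, 48.0, 122.3] ((404.6893005371094, -84.9544448852539), (39.887149810791016, 25.760276794433594), 20.864151000976562)
```

View pics/w5.png

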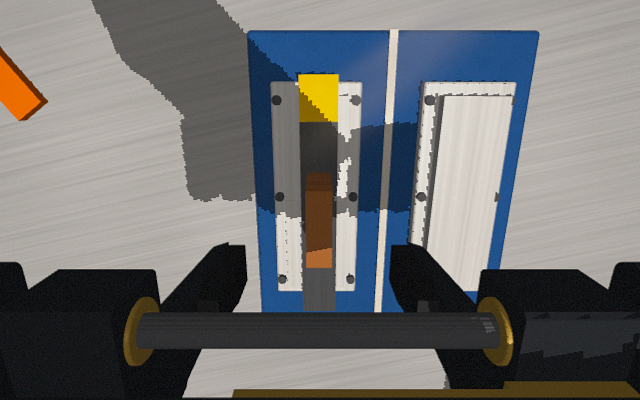

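```bash
python3 -m creep '[[255,0.03,0,0,0],[255,0.064,0,0.02,0],[255,0.064,0,0.05,0],[255,0.064,0,0.07,0],[255,0.064,0,0.08,0],[255,0.064,0,0.083,0],[255,0.064,0,0.083,0],[255,0.064,0,0.083,0],[255,0.064,0,0.083,0]]' 20
```

```text
clock: 13.88
tool_pos: [0.4659, 0.1078, 0.0642]
eef_rot: [0.114, 0.994, 0.0, 0.0]
contact_force: [0.3, 0.2, -0.7]
opening: 0.006
```

```bash
python3 -m creep '[[255,0,0,0.001,0],[255,0,0,0.002,0],[255,0,0,0.002,0]]'
python3 - <<'E'
from h import *
p,s=wristcam(); cv2.imwrite('pics/w6.png',p['image'])
E
```

```text
clock: 14.25
tool_pos: [0.4655, 0.1078, 0.0616]
eef_rot: [0.114, 0.994, -0.0, -0.0]
contact_force: [0.6, -1.0, 0.3]
opening: 0.007
```

View pics/w6.png

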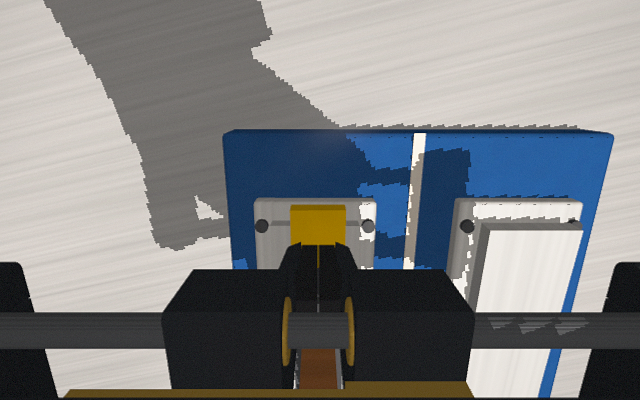

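Fingers are closed and centred over the yellow end (column 318), with no contact yet. I'll step down in 0.5 mm rows.

```bash
python3 -m creep '[[255,0,0,0.0005,0],[255,0,0,0.001,0],[255,0,0,0.0015,0],[255,0,0,0.002,0],[255,0,0,0.002,0]]'
```

```text
clock: 14.92
tool_pos: [0.4655, 0.1077, 0.0596]
eef_rot: [0.114, 0.994, -0.0, -0.0]
contact_force: [-0.1, 0.2, -0.6]
opening: 0.009
```

```bash
python3 -m creep '[[255,0,0,0.0005,0],[255,0,0,0.001,0],[255,0,0,0.0015,0],[255,0,0,0.0015,0]]'
```

```text
clock: 15.42
tool_pos: [0.4655, 0.1078, 0.0582]
eef_rot: [0.114, 0.994, 0.0, -0.0]
contact_force: [-0.4, 0.2, -0.3]
opening: 0.006
```

```bash
python3 -m creep '[[255,0,0,0.0005,0],[255,0,0,0.001,0],[255,0,0,0.001,0]]'
```

```text
clock: 15.8
tool_pos: [0.4656, 0.1078, 0.0572]
eef_rot: [0.114, 0.994, 0.0, -0.0]
contact_force: [-0.1, -0.3, 0.7]
opening: 0.006
```

```bash
python3 -m creep '[[255,0,0,0.0005,0],[255,0,0,0.001,0],[255,0,0,0.001,0]]'
```

```text
clock: 16.18
tool_pos: [0.4655, 0.1078, 0.0562]
eef_rot: [0.114, 0.994, 0.0, -0.0]
contact_force: [0.4, 0.5, 0.1]
opening: 0.002
```

```bash
python3 -m creep '[[255,0,0,0.0005,0],[255,0,0,0.001,0],[255,0,0,0.0015,0],[255,0,0,0.0015,0]]'
```

```text
clock: 16.68
tool_pos: [0.4656, 0.1078, 0.0547]
eef_rot: [0.114, 0.994, 0.0, -0.0]
contact_force: [-0.1, 0.9, 0.3]
opening: 0.006
```

```bash
python3 -m creep '[[255,0,0,0.0005,0],[255,0,0,0.001,0],[255,0,0,0.0015,0],[255,0,0,0.0015,0]]'
```

```text
clock: 17.18
tool_pos: [0.4656, 0.1078, 0.0532]
eef_rot: [0.114, 0.994, 0.0, 0.0]
contact_force: [0.2, 0.2, 0.0]
opening: 0.004
```

```bash
python3 -m creep '[[255,0,0,0.0005,0],[255,0,0,0.001,0],[255,0,0,0.001,0]]'
```

```text
clock: 17.55
tool_pos: [0.4656, 0.1078, 0.0523]
eef_rot: [0.114, 0.994, 0.0, 0.0]
contact_force: [0.6, 0.9, 0.7]
opening: 0.003
```

```bash
python3 -m creep '[[255,0,0,0.0005,0],[255,0,0,0.001,0],[255,0,0,0.001,0]]'
```

```text
clock: 17.92
tool_pos: [0.4656, 0.1078, 0.0521]
eef_rot: [0.114, 0.994, 0.0, 0.0]
contact_force: [-1.1, 0.8, 11.3]
opening: 0.003
```

```bash
python3 -m creep '[[255,0,0,-0.0003,0],[255,0,0,-0.0003,0],[255,0,0,-0.0003,0],[255,0,0,-0.0003,0],[255,0,0,-0.0003,0],[255,0,0,-0.0003,0]]'
```

```text
clock: 18.68
tool_pos: [0.4656, 0.1078, 0.0521]
eef_rot: [0.114, 0.994, 0.0, 0.0]
contact_force: [-2.1, 0.8, 8.4]
opening: 0.004
```

```bash
python3 -m creep '[[255,0,0,-0.035,0],[255,0,0,-0.07,0],[255,-0.04,0,-0.075,0],[255,-0.09,0,-0.075,0],[255,-0.128,0,-0.065,0],[255,-0.128,0,-0.03,0],[255,-0.128,0,-0.012,0],[255,-0.128,0,-0.009,0],[255,-0.128,0,-0.009,0],[255,-0.128,0,-0.009,0]]'
```

```text
clock: 19.92
tool_pos: [0.5908, 0.0792, 0.0616]
eef_rot: [0.113, 0.994, 0.0, 0.001]
contact_force: [0.2, -0.8, 0.1]
opening: 0.009
```

```bash
python3 -m creep '[[255,0,0,0.0005,0],[255,0,0,0.001,0],[255,0,0,0.0015,0],[255,0,0,0.002,0],[255,0,0,0.002,0]]'
```

```text
clock: 20.55
tool_pos: [0.5902, 0.0789, 0.0584]
eef_rot: [0.114, 0.994, -0.0, -0.0]
contact_force: [0.0, 0.5, -0.3]
opening: 0.006
```

```bash
python3 -m creep '[[255,0,0,0.0005,0],[255,0,0,0.001,0],[255,0,0,0.001,0]]'
```

```text
clock: 20.92
tool_pos: [0.5903, 0.0789, 0.0574]
eef_rot: [0.114, 0.994, 0.0, -0.0]
contact_force: [0.2, -0.1, 0.1]
opening: 0.004
```

```bash
python3 -m creep '[[255,0,0,0.0005,0],[255,0,0,0.0005,0]]'
```

```text
clock: 21.18
tool_pos: [0.5902, 0.0789, 0.057]
eef_rot: [0.114, 0.994, 0.0, -0.0]
contact_force: [0.1, -0.3, -0.5]
opening: 0.005
```

```bash
python3 -m creep '[[255,0,0,0.0005,0],[255,0,0,0.0005,0]]'
```

```text
clock: 21.42
tool_pos: [0.5903, 0.0788, 0.0565]
eef_rot: [0.114, 0.994, 0.0, -0.0]
contact_force: [-0.4, 0.1, 0.4]
opening: 0.006
```

```bash
python3 -m creep '[[255,0,0,0.0005,0],[255,0,0,0.0005,0]]'
```

```text
clock: 21.68
tool_pos: [0.5902, 0.0788, 0.056]
eef_rot: [0.114, 0.994, 0.0, -0.0]
contact_force: [0.4, 0.9, -0.0]
opening: 0.002
```

```bash
python3 -m creep '[[255,0,0,0.0005,0],[255,0,0,0.0005,0]]'
```

```text
clock: 21.92
tool_pos: [0.5903, 0.0789, 0.0555]
eef_rot: [0.114, 0.994, 0.0, -0.0]
contact_force: [0.9, 1.1, -0.2]
opening: 0.004
```

```bash
python3 -m creep '[[255,0,0,0.0005,0],[255,0,0,0.001,0],[255,0,0,0.0015,0],[255,0,0,0.0015,0]]'
```

```text
clock: 22.42
tool_pos: [0.5902, 0.0789, 0.0539]
eef_rot: [0.114, 0.994, 0.0, -0.0]
contact_force: [-0.5, -0.8, -0.8]
opening: 0.007
```

```bash
python3 -m creep '[[255,0,0,0.0005,0],[255,0,0,0.001,0],[255,0,0,0.001,0]]'
```

```text
clock: 22.8
tool_pos: [0.5902, 0.0789, 0.0529]
eef_rot: [0.114, 0.994, 0.0, -0.0]
contact_force: [0.2, -0.1, -0.4]
opening: 0.005
```

```bash
python3 -c "
from h import *
p=imaging.snapshot('side');cv2.imwrite('pics/s7.png',cv2.resize(p['image'][100:200,200:340],None,fx=5,fy=5,interpolation=cv2.INTER_CUBIC))"
```

```text
(no output)
```

View pics/s7.png

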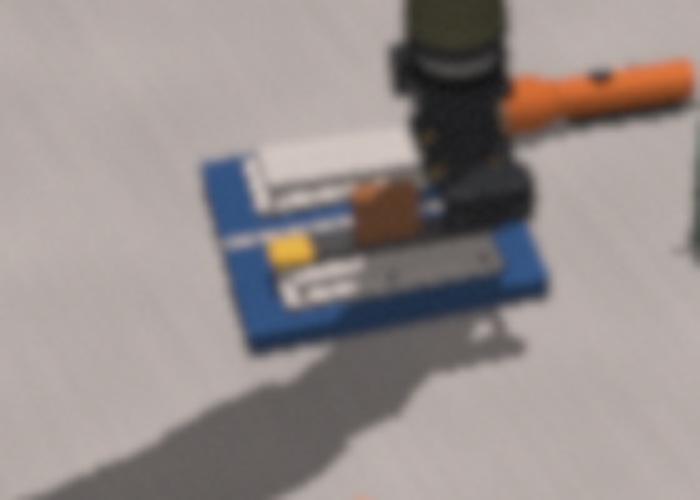

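```bash
python3 -m creep '[[255,0,0,0.0005,0],[255,0,0,0.0005,0]]'
```

```text
clock: 23.1
tool_pos: [0.5903, 0.0788, 0.0525]
eef_rot: [0.114, 0.994, 0.0, -0.0]
contact_force: [-0.3, 0.2, 0.3]
opening: 0.002
```

```bash
python3 -m creep '[[255,0,0,0.0005,0],[255,0,0,0.0005,0]]'
```

```text
clock: 23.35
tool_pos: [0.5903, 0.0789, 0.0522]
eef_rot: [0.114, 0.994, 0.0, 0.0]
contact_force: [0.1, 0.4, 2.1]
opening: 0.003
```

```bash
python3 -m creep '[[255,0,0,0.0004,0],[255,0,0,0.0004,0],[255,0,0,0.0004,0],[255,0,0,0.0004,0],[255,0,0,0.0004,0],[255,0,0,0.0004,0]]';python3 -c "
from h import *
p=imaging.snapshot('side');cv2.imwrite('pics/s8.png',cv2.resize(p['image'][100:200,200:340],None,fx=5,fy=5,interpolation=cv2.INTER_CUBIC))"
```

```text
clock: 24.1
tool_pos: [0.5903, 0.0789, 0.0522]
eef_rot: [0.114, 0.994, 0.0, 0.0]
contact_force: [-1.6, 0.5, 6.5]
opening: 0.008
```

View pics/s8.png

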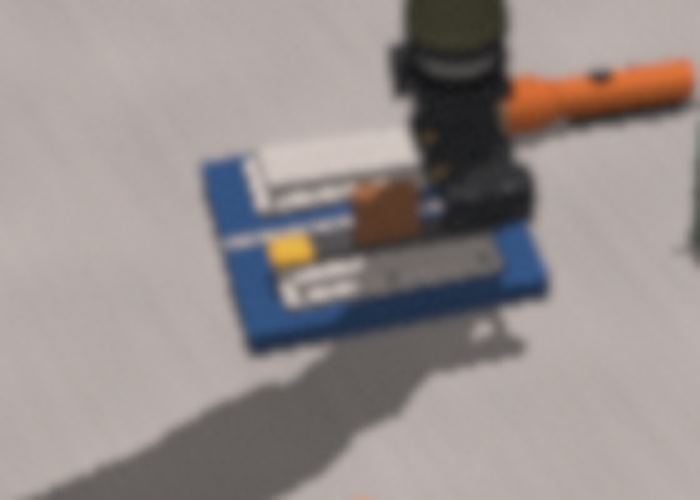

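```bash
python3 -m creep '[[255,0,0,-0.03,0],[255,0,0,-0.07,0],[255,0,0,-0.094,0],[255,0.03,0,-0.094,0],[255,0.064,0,-0.094,0],[255,0.064,0,-0.094,0],[60,0.064,0,-0.094,0],[60,0.064,0,-0.094,0],[60,0.064,0,-0.094,0],[60,0.064,0,-0.094,0]]';python3 - <<'E'
from h import *
p,s=wristcam(); cv2.imwrite('pics/w9.png',p['image'])
print(s['tool_pos'],s['opening'],s['clock'],s['contact_force'])
for d in imaging.trace(p,'straightedge')[:1]:
        ys,xs=np.nonzero(d['pixels']);w=bp(p,np.c_[xs,ys],.054,p['Rw'],p['tw'])
        print(d['rect'],cv2.minAreaRect(w[:,:2].astype(np.float32)*1000))
for f in ('w5','w9'):
    i=cv2.imread(f'pics/{f}.png').astype(int); y=(i[...,2]-i[...,0]>90)&(i[...,1]-i[...,0]>70)
    y[:, :250]=0;y[:,400:]=0;y[180:]=0
    ys,xs=np.nonzero(y)
    for r_ in (85,95,110):
        c=np.nonzero(y[r_])[0]; print(f,r_,c.min(),c.max())
    print(ys.min(),ys.max())
E
```

```text
clock: 25.4
tool_pos: [0.5282, 0.0932, 0.1455]
eef_rot: [0.114, 0.993, 0.0, 0.0]
contact_force: [-0.2, 0.4, 0.0]
opening: 0.435
[0.52824298 0.09315605 0.14550432] 0.4350228468136174 25.4 [-0.22835275  0.4343052   0.04683125]
[0.0, 48.1, 49.1, 121.1] ((405.4947204589844, -84.56617736816406), (38.64398193359375, 26.33506202697754), 22.16015625)
w5 85 299 337
w5 95 299 337
w5 110 300 337
74 121
w9 85 298 337
w9 95 299 337
w9 110 299 337
73 120
```

View pics/w9.png

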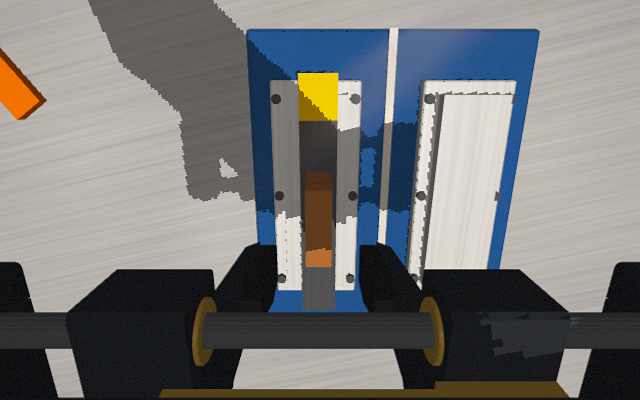

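Run:
```python
from h import *
p,s=wristcam(); cv2.imwrite('pics/w10.png',p['image']); print(s['tool_pos'],s['clock'])
i=p['image'].astype(int)
y=((i[...,2]-i[...,0]>90)&(i[...,1]-i[...,0]>70)); y[:,:250]=0;y[:,400:]=0;y[180:]=0
ys,xs=np.nonzero(y); print('seen rows',ys.min(),ys.max(),'cols',np.nonzero(y[85])[0][[0,-1]])
a=np.radians(166.9);u=np.array([np.cos(a),np.sin(a)])
for th in (-2.29,0,2.29):
    t=np.radians(th)
    for L,n in ((.09,'tip'),(.06,'inner'),(-.09,'plain')):
        # underside pivot at (c,.046)
        X=np.r_[np.array([.5285,.0931])+u*(L*np.cos(t)-.008*np.sin(t)),.046+.008+L*np.sin(t)]
        e=np.array([-u[1],u[0],0])*.013
        print(th,n,pr(p,X,p['Rw'],p['tw'])[0].round(1),pr(p,[X+e,X-e],p['Rw'],p['tw'])[:,0].round(1))
```

```text
[0.52806875 0.09325215 0.1455327 ] 25.5
seen rows 73 120 cols [298 337]
-2.29 tip [317.7  70.6] [297.9 337.5]
-2.29 inner [317.7 117.6] [298.5 336.9]
-2.29 plain [317.6 313.4] [301.1 334.1]
0 tip [317.7  70.6] [297.6 337.8]
0 inner [317.7 118.2] [298.3 337. ]
0 plain [317.6 311.1] [301.3 333.9]
2.29 tip [317.7  70.8] [297.3 338.1]
2.29 inner [317.7 119. ] [298.1 337.2]
2.29 plain [317.6 308.7] [301.5 333.7]
```

Run:
```python
from h import *
a=cv2.imread('pics/w5.png');b=cv2.imread('pics/w10.png')
for n,i in (('w5',a),('w10',b)):
    print(n,i[300:316,308:330].mean((1)).astype(int).tolist())
f=lambda i:cv2.resize(i[160:325,260:380],None,fx=3.3,fy=3.3,interpolation=cv2.INTER_NEAREST)
cv2.imwrite('pics/cmp.png',np.hstack([f(a),f(b)]))
```

```text
w5 [[78, 78, 79], [77, 77, 77], [78, 77, 78], [78, 78, 78], [78, 78, 78], [78, 77, 78], [78, 78, 78], [77, 77, 77], [78, 78, 78], [77, 77, 79], [74, 78, 81], [139, 83, 39], [75, 50, 32], [37, 37, 35], [37, 37, 36], [38, 37, 36]]
w10 [[82, 81, 81], [81, 80, 81], [81, 80, 81], [81, 81, 81], [81, 81, 81], [81, 81, 81], [81, 81, 82], [81, 81, 81], [80, 80, 82], [82, 80, 80], [140, 84, 40], [147, 86, 33], [75, 52, 34], [39, 38, 37], [38, 38, 38], [39, 38, 38]]
```

View pics/cmp.png

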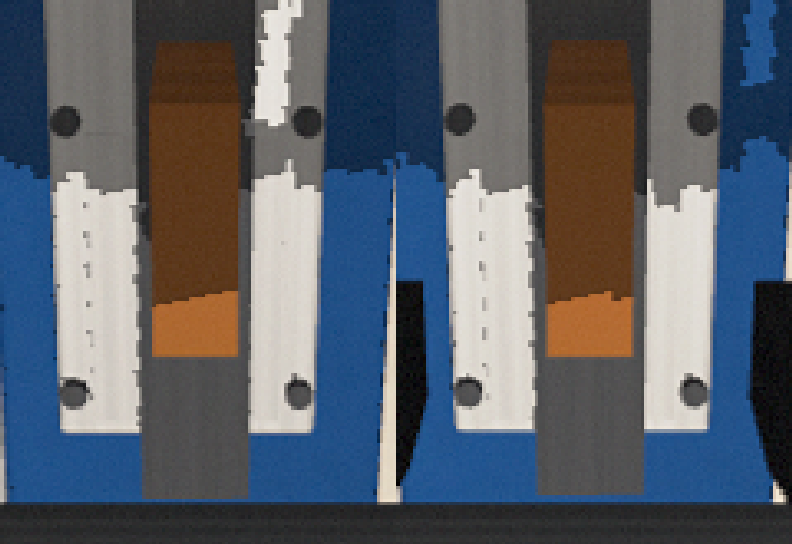

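```bash
python3 -m creep '[[60,0,0,-0.03,0],[60,0,0,-0.06,0],[60,0,0,-0.08,0],[60,0,0,-0.08,0],[60,0,0,-0.08,0],[60,0,0,-0.08,0]]';python3 - <<'E'
from h import *
p,s=wristcam(); cv2.imwrite('pics/w11.png',p['image']); print(s['clock'],s['contact_force'])
for d in imaging.trace(p,'straightedge')[:2]:
    ys,xs=np.nonzero(d['pixels']);w=bp(p,np.c_[xs,ys],.054,p['Rw'],p['tw']);print(cv2.minAreaRect(w[:,:2].astype(np.float32)*1000))
E
```

```text
clock: 26.3
tool_pos: [0.5273, 0.0931, 0.2246]
eef_rot: [0.114, 0.994, -0.0, -0.001]
contact_force: [-0.5, 0.5, -0.2]
opening: 0.762
26.3 [-0.4967381   0.54410306 -0.16832546]
((528.961181640625, 92.96170806884766), (26.603885650634766, 177.9625701904297), 76.92825317382812)
((375.1145935058594, -114.1032485961914), (105.5604019165039, 44.7673454284668), 20.910263061523438)
```

View pics/w11.png

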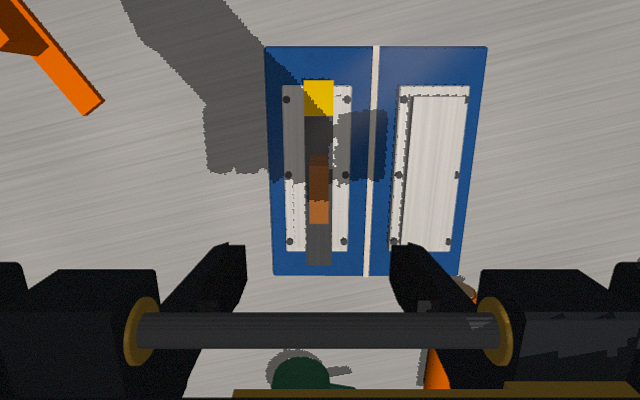

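The straightedge lies centred along the right-lane cover (columns 304–333, rows 80–265), and the robot is clear of it. I'm handing in now.

```bash
python3 -c "
from plant import r
print(r.finish_job())"
```

```text
the job is handed in; nothing more can be done
None
```

The bowed cover is the one in the right (-y) lane. The straightedge is lying there for the fitter, and I handed the job in at about 26 s.

- **Placing:** I picked up the dark steel straightedge by its grip, laid it lengthways along the middle of the right-lane cover and let go.
- **Pressing:** With closed fingers I pressed the yellow end, at about 8 N after a short peak of 11.3 N. I then pressed the plain end at about 6.5 N. Each press was held for over half a second. The yellow peak was slightly above your 4 to 10 N guide, but well under the 20 N marking limit with the bar's weight included.
- **Rocking:** Each end went down to the same finger height, 52.2 mm. A true, sloping face would have left the two ends about 5 mm apart, so the bar rocks here. The wrist pictures before and after fit this, with the yellow end raised in both. That reading rests on differences of only a few pixels.
- **Left cover:** I didn't test it, because the first cover rocked.
- **Last checks:** The straightedge lay within about 1 mm of the lane centre and in line with the cover. The wrist force was about zero, and the fingers were about 0.12 m above the grip. I did not touch the mug, tools, torch, mirror or the orange look-alikes.

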